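# Lock the carving turntable that holds the log

### The job

Lock the carving turntable that holds the bark-covered log so that it cannot turn while it is carved. Push its spring plunger down into its housing by the red handle and, while it is held down, slide the handle sideways so that the brass keeper goes fully under the dark steel catch and stays trapped there when you let go. Leave the lock of the other turntable, with the pale bowl, as it is.

Things in the scene. Friction and masses are not known exactly. Their poses are not given: they have to be found in the camera images.
- handle_log (a point): Centre of the red handle (22 mm along its y, 44 along x, 36 high, 122 mm above the bench) of the lock by the bark-covered log (100 mm across, 120 mm off along handle +x). An 18 mm high neck (16 along y) joins it to a brass keeper bar (top 86 mm above bench, 24 wide in x, 8 thick, 30 mm to -y, 92 mm to +y) that rides on the steel plunger. The keeper slides level along the handle's +y, to the catch.
- plunger_log (a joint): How far that plunger is pressed down into its green housing (60 mm high), m: 0 up, 0.018 bottom stop. Pressing the handle down moves it: about 5 N at first, 10 N at the stop. Let go, it springs up unless the keeper is under the catch, which then holds it at about 0.012. It must be more than 0.012 down for the keeper to pass under the catch.
- keeper_log (a joint): How far that keeper is slid along the handle's +y, m: 0 clear, 0.010 its end meets the edge of the catch (dark steel overhang with a post beyond, 36 mm wide, underside 74 and top 84 mm above the bench, 102 to 142 mm along +y from the handle centre's place at reading 0), 0.030 end stop, 20 mm under it. Slides with 1 N, up to 5 N under the catch, and stays where left.
- handle_bowl (a point): Centre of the red handle of the other, identical lock, by the turntable with the pale open bowl (116 mm across): to be left as it is. Same sizes and axes as handle_log. Nothing near either handle is higher than 100 mm above the bench except the handles (top 140 mm).

How it is judged:
On the way:
1. the log turntable's plunger is pressed down with its keeper still clear of the catch (value of joint plunger_log above 0.01 m and value of joint keeper_log below 0.014 m), for 0.05 s.
At the end, for the whole second after the job is handed in: The log turntable's keeper is slid at least 20 mm (10 mm or more under the catch), and its plunger, let go, is at rest and still held at least 9.5 mm down by the catch (value of joint keeper_log above 0.02 m and value of joint plunger_log above 0.0095 m and velocity of joint plunger_log between -0.005 and 0.005 m/s); the robot touches nothing.
It fails at once if the handle of the bowl turntable's lock is moved by more than 6 mm (distance of handle_bowl from where it was at the start of the episode above 0.006 m).
It also fails if it takes over 29 s, if anything falls off the work surface, if the arm or the gripper's body presses on something with over 40 N, if the wrist force passes 120 N, or if a joint passes its speed limit or range.

### The arm

A 6-joint arm with a two-finger parallel gripper is mounted at the origin on the work surface. World frame = base frame: x ahead of the robot, y to its left, z up, the work surface at z = 0. Lengths are in m, angles in rad, forces in N, time in s.
With the tool pointing down it reaches from about 0.35 to 0.8 m from the base axis. Payload 7.3 kg.
Tool frame: the origin (TCP) lies midway between the tips of the shut fingers; the grasp point (between the pads) lies 19 mm behind it; z points along the fingers, y is the direction in which the jaws open and shut (so a half turn about z gives the same grasp; the last joint's range is limited). The gripper opens to 85 mm and grips with 20 to 120 N. Pads are 22 mm wide; open, the fingers measure 114 mm over their backs; the gripper's body (76 mm by 85 mm) begins 54 mm behind the grasp point. The pads swing forward as they close: fully open they stand 13 mm farther back than shut.
Start: joints at [1.184, 0.342, 1.524, -0, 1.275, -0.146], TCP at [0.125, 0.51, 0.195] pointing down, gripper open.
Joint ranges: [-2.53, 2.53], [-0.77, 2.02], [0.04, 2.7], [-1, 4.14], [0.28, 2.66], [-3.11, 3.11]. Speed limits (rad/s): [2.57, 2.57, 3.14, 3.14, 3.14, 3.14].

### API

Orientations are given as a rotation vector (axis times angle).
In Python, from workcell import get_obs, snapshot, finish_job, spot_in, place_of gives the robot as it stands.
- The arm moves only by the tool step_arm, never from a script. Its argument "rows" is a list of rows, each a list of 2 entries, a list of its own where there are three numbers: the shift along the tool's x, y, z in mm, then the turn about the tool's z in degrees. A call has 1 to 12 rows; each row is the pose to reach, as a shift and turn from the pose commanded when the call began, along the tool's axes at that moment; what a row does not reach only later rows make up. A row lasts 1/10 s, in which the tool goes at most 50 mm and 8.59 degrees, less where a joint would pass 70% of its speed; a pose out of reach is approached as far as the arm can. A call with a gripper value outside its range is refused whole. "hand" is the closure in counts, from 0 (fully open) to 255 (shut), set as the call begins (left out, the last holds). The fingers move at their own pace and stop on an object; the grip force is fixed at half the most. Time passes only in rows, so rows that repeat a pose let the fingers close. It gives the time, the measured TCP pose, the force and the opening at its end, in the units of the state.
- get_obs(): the state, without advancing time (a new reading comes with each control period).
- snapshot(name): name is "side" or "top"; returns a dict with "color" (420x560x3 uint8, red, green, blue), "mtx" (3x3 intrinsics, pixels), "rvec" (rotation vector, rad) and "tvec" (3), from world to camera coordinates, as OpenCV has them. Camera axes: x right, y down, z forward; pixel columns grow to the right and rows downward; lengths in m; the calibration is good to about 2 mm. A picture is of the moment at which its call begins. There is no depth.
- finish_job(): hands the job in, once; it reports no verdict.
Trained networks look in a picture, given as the dict that the camera call returned (one of the last four; its "shot" number tells which), for a name from the list of things; names that differ only in an ending like _2 or _b are one class to them, and where a whole thing is asked for, a point or a joint stands for the part that bears it (a point fixed in the world has none). Each returns a list of dicts, best first, with "conf" (0 to 1); they miss things now and then, are a little off and sometimes report something else, mostly with a low value. They report only what shows in the picture. A call takes as long as a camera call.
- spot_in(picture, query): "point" ([x, y, z] in m, in the coordinates of the camera as it stood for that picture, good to about 4 mm: the middle of the surface that is visible of it).
- place_of(picture, query): "point" ([x, y, z] in m, in the coordinates of the camera as it stood for that picture, good to about 4 mm: a listed point, or the origin of a listed thing).
The state is a dict: "time": time; "joints": joint angles; "qvel": joint speeds; "tau": joint torques, N m; "ee_pos": TCP position; "orientation": TCP orientation; "ft_force": force on the tool from outside, world axes, zero at the start; "wrist_torque": the same for the moment, N m; "opening": finger opening in m.
Only numpy, scipy, OpenCV 4.12 (cv2) and the standard library are available. Lean on these libraries where they do the work, as an engineer would, in place of code of your own. Each camera call takes 0.05 s, during which the arm holds its last target.

## Working session

There is one attempt and no reset: what is moved stays moved. The work goes in short steps, Python scripts to look and compute and a tool call to move; the robot and the scene stay as the last step left them, time stands still between calls to the robot, and variables do not carry over. Pictures are saved under pics/ and viewed, and the job is handed in when it is done.

Besides the shell and the picture viewer there is one more tool, called as name(argument=value, ...), one argument or row to a line, values as JSON. step_arm: Moves the arm, as the interface text tells. Its arguments: {"type":"object","properties":{"rows":{"type":"array","items":{"type":"array"}},"hand":{"type":"number"}},"required":["rows"]}

```bash
mkdir -p pics; cat > h.py <<'E'
import numpy as np, cv2
from workcell import *
def w(p,s):
    R=cv2.Rodrigues(np.array(s["rvec"],float))[0]; return R.T@(np.array(p)-np.array(s["tvec"]).ravel())
def px(P,s):
    return cv2.projectPoints(np.array(P,float).reshape(-1,3),np.array(s["rvec"],float),np.array(s["tvec"],float),np.array(s["mtx"],float),None)[0].reshape(-1,2)
E
python3 - <<'E'
from h import *
o=get_obs(); print({k:np.round(v,3) for k,v in o.items()})
for n in("top","side"):
    s=snapshot(n); cv2.imwrite(f"pics/{n}0.png",s["color"][...,::-1])
    for q in("handle_log","handle_bowl"):
        for f in (place_of,spot_in):
            for d in f(s,q)[:3]:
                p=w(d["point"],s); print(n,q,f.__name__,round(d["conf"],2),p.round(4),px(p,s).round())
E
```

```text
{'time': np.float64(0.0), 'joints': array([ 1.184,  0.343,  1.525,  0.   ,  1.275, -0.146]), 'qvel': array([-0.001,  0.   , -0.   , -0.001, -0.001, -0.001]), 'tau': array([ 0.0000e+00, -4.3368e+01, -2.4601e+01, -0.0000e+00,  8.0000e-03,
        0.0000e+00]), 'ee_pos': array([0.125, 0.509, 0.194]), 'orientation': array([-3.770e-01, -3.118e+00,  2.000e-03]), 'ft_force': array([-0.379, -0.654,  0.581]), 'wrist_torque': array([ 0.003, -0.018,  0.006]), 'opening': np.float64(0.085)}
top handle_log call 0.91 [ 0.5442 -0.2453  0.1229] [[392. 220.]]
top handle_log call 0.65 [ 0.5476 -0.2304  0.0873] [[381. 220.]]
top handle_bowl call 0.89 [0.5415 0.1827 0.1244] [[177. 216.]]
top handle_bowl call 0.55 [0.5327 0.1962 0.0875] [[173. 222.]]
side handle_log call 0.83 [ 0.5476 -0.2432  0.124 ] [[325. 301.]]
side handle_log call 0.66 [ 0.5447 -0.2455  0.0916] [[323. 311.]]
side handle_bowl call 0.92 [0.543  0.1837 0.1246] [[235. 136.]]
side handle_bowl call 0.94 [0.5333 0.1753 0.1091] [[233. 145.]]
side handle_bowl call 0.56 [ 0.5468 -0.2455  0.0848] [[324. 313.]]
```

View pics/top0.png

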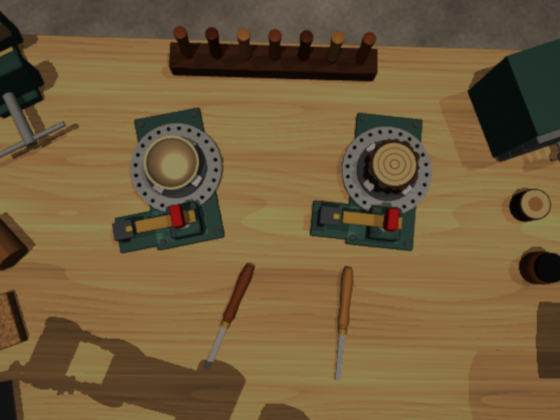

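View pics/side0.png

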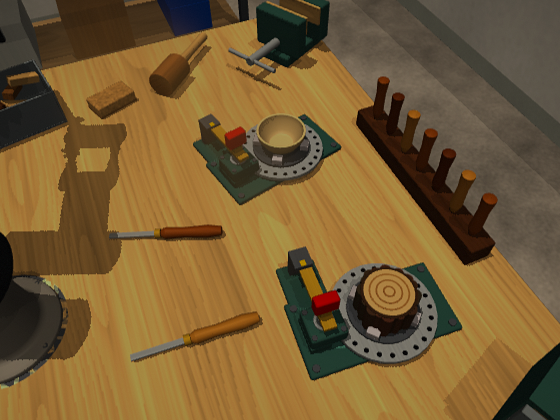

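The top view shows the log at about (392,165). Its red handle is at (392,220), the brass keeper runs left, and the catch is near (330,216). Next I'll measure the yaw.

```bash
python3 - <<'E'
from h import *
s=snapshot("top"); im=s["color"]; 
cv2.imwrite("pics/crop.png",cv2.resize(im[190:260,300:430,::-1],None,fx=6,fy=6,interpolation=cv2.INTER_CUBIC))
hsv=cv2.cvtColor(im,cv2.COLOR_RGB2HSV)
R=cv2.Rodrigues(np.array(s["rvec"],float))[0];C=-R.T@np.array(s["tvec"]).ravel();K=np.array(s["mtx"])
def back(u,v,z):
    d=R.T@np.linalg.inv(K)@np.array([u,v,1]); return C+d*(z-C[2])/d[2]
m=((hsv[...,0]<6)|(hsv[...,0]>174))&(hsv[...,1]>200)&(hsv[...,2]>150)
m[:, :370]=0;m[:, 420:]=0;m[:190]=0;m[250:]=0
ys,xs=np.nonzero(m); r=cv2.minAreaRect(np.c_[xs,ys].astype(np.float32)); print(len(xs),r)
# candidate yaws: overlay
for n in("top","side"):
    s2=snapshot(n); im2=s2["color"][...,::-1].copy()
    big=cv2.resize(im2,None,fx=4,fy=4,interpolation=cv2.INTER_CUBIC)
    h=np.array([.5455,-.2445,.122])
    for a,c in((-4,(255,0,255)),(0,(255,255,0)),(4,(0,255,0))):
        a=np.radians(a);ex=np.array([np.cos(a),np.sin(a),0]);ey=np.array([-np.sin(a),np.cos(a),0])
        for (x0,x1,y0,y1,z) in((-.022,.022,-.011,.011,.14),(-.012,.012,-.03,.092,.086),(-.018,.018,.102,.142,.084)):
            P=[h*[1,1,0]+ex*x+ey*y+np.array([0,0,z]) for x,y in((x0,y0),(x1,y0),(x1,y1),(x0,y1))]
            cv2.polylines(big,[(px(P,s2)*4+2).round().astype(np.int32)],True,c,1)
    u,v=(px(h,s2)[0]*4).astype(int)
    cv2.imwrite(f"pics/ov_{n}.png",cv2.resize(big[v-250:v+200,max(0,u-400):u+200],None,fx=1.3,fy=1.3))
E
```

```text
0 ((0.0, 0.0), (0.0, 0.0), 0.0)
```

View pics/ov_top.png

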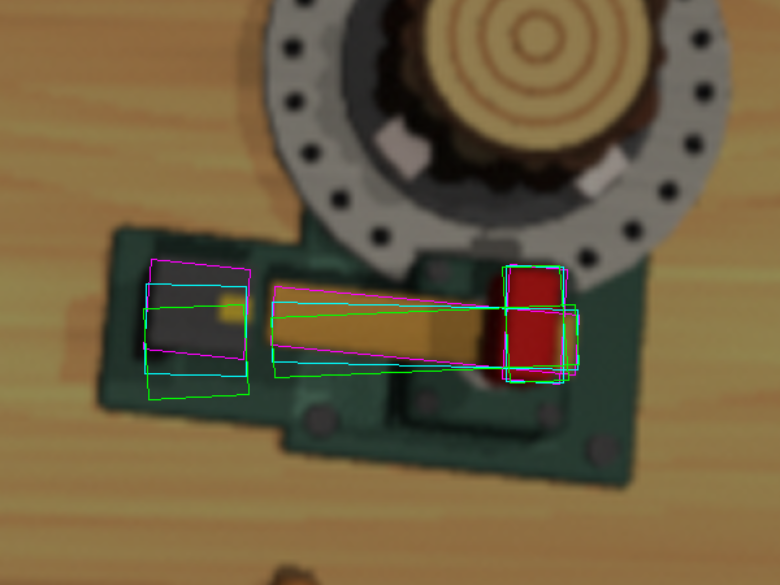

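View pics/ov_side.png

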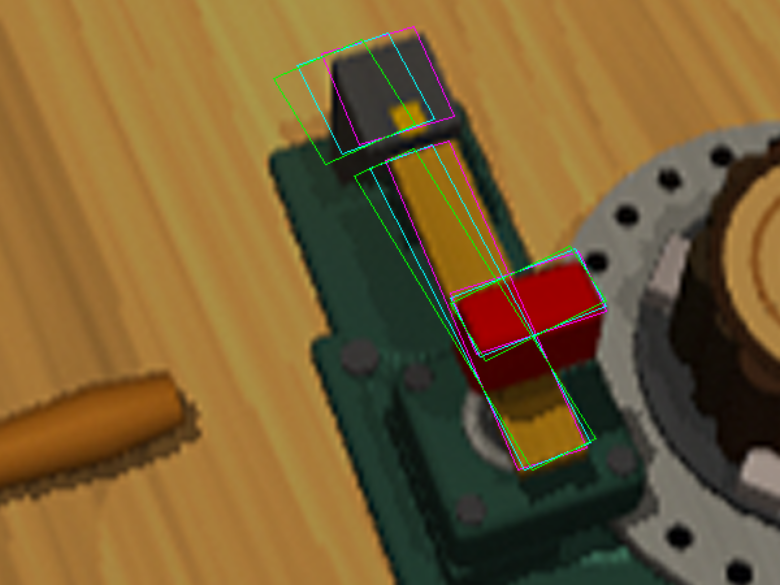

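The overlay fits a handle at (0.5455, -0.2445) with yaw around -4.5°. Now I'll work out the moves in tool axes.

```bash
cat >> h.py <<'E'
def to(P,yaw,o=None):
    o=o or get_obs(); R=cv2.Rodrigues(np.array(o["orientation"],float))[0]
    d=1000*R.T@(np.array(P)-o["ee_pos"])
    ty=R[:,1]; a=np.degrees(np.arctan2(-ty[0],ty[1])) # yaw of tool y relative world y
    t=(yaw-a+90)%180-90   # world turn; tool z down => negative
    return d.round(1),"tool turn",round(-t,2),"tilt z",R[:,2].round(4)
E
python3 - <<'E'
from h import *
a=np.radians(-4.5); ey=np.array([-np.sin(a),np.cos(a),0])
h=np.array([.5455,-.2445,0])+ey*.001
print(h, get_obs()["time"])
print(to([.42,.15,.21],-4.5)); print(to(h+[0,0,.19],-4.5))
E
```

```text
[ 0.54557846 -0.24350308  0.        ] 0.65
(array([-372.1, -279.2,  -15.4]), 'tool turn', np.float64(-9.3), 'tilt z', array([ 1.e-04,  1.e-04, -1.e+00]))
(array([-587.9, -631.4,    4.6]), 'tool turn', np.float64(-9.3), 'tilt z', array([ 1.e-04,  1.e-04, -1.e+00]))
```

step_arm(
  rows=[
    [[-40,-30,-8],-3],
    [[-80,-60,-15],-6],
    [[-120,-90,-15],-9.3],
    [[-160,-120,-15],-9.3],
    [[-200,-150,-15],-9.3],
    [[-240,-180,-15],-9.3],
    [[-280,-210,-15],-9.3],
    [[-320,-240,-15],-9.3],
    [[-360,-270,-15],-9.3],
    [[-372,-279,-15],-9.3],
  ],
  hand=0,
)

```text
time: 1.65
ee_pos: [0.4224, 0.1468, 0.2097]
orientation: [0.129, 3.138, -0.001]
ft_force: [-0.2, 0.2, 0.4]
opening: 0.085
```

```bash
python3 - <<'E'
from h import *
print(get_obs()["time"],get_obs()["ee_pos"],to([.5456,-.2435,.19],-4.5))
E
```

```text
1.65 [0.42242575 0.14680439 0.2096883 ] (array([-154.9, -378.8,   20.2]), 'tool turn', np.float64(-0.22), 'tilt z', array([ 1.4e-03, -8.0e-04, -1.0e+00]))
```

step_arm(
  rows=[
    [[-18,-44,0],0],
    [[-36,-88,0],0],
    [[-54,-132,0],0],
    [[-72,-176,0],0],
    [[-90,-220,0],0],
    [[-108,-264,5],0],
    [[-126,-308,10],0],
    [[-144,-352,15],0],
    [[-155,-379,20],0],
    [[-155,-379,20],0],
    [[-155,-379,20],0],
    [[-155,-379,20],0],
  ],
)

```text
time: 2.85
ee_pos: [0.5446, -0.2387, 0.1898]
orientation: [0.122, 3.139, 0.001]
ft_force: [-0.9, -0.7, -0.5]
opening: 0.0854
```

```bash
python3 - <<'E'
from h import *
o=get_obs();print(o["time"],o["ee_pos"],o["ft_force"],to([.5456,-.2435,.107],-4.5))
for n in("top","side"):
    s=snapshot(n); cv2.imwrite(f"pics/{n}1.png",s["color"][...,::-1])
    for d in place_of(s,"handle_log")[:2]: print(n,d["conf"],w(d["point"],s))
E
```

```text
2.85 [ 0.54458775 -0.23867984  0.18984872] [-0.85687336 -0.69447024 -0.46463613] (array([-1.4, -4.8, 82.8]), 'tool turn', np.float64(0.05), 'tilt z', array([ 0.e+00,  4.e-04, -1.e+00]))
top 0.76 [ 0.54512981 -0.24546405  0.12293808]
side 0.86 [ 0.54628206 -0.24358148  0.12335861]
```

View pics/side1.png

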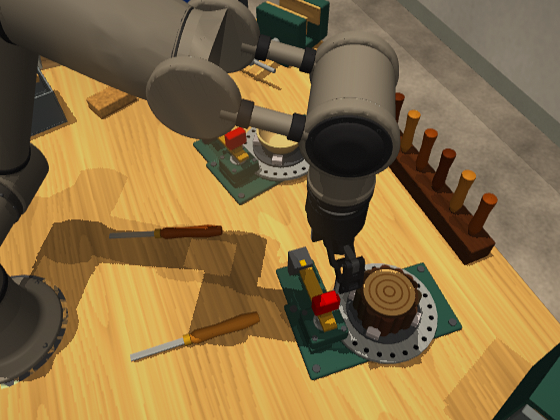

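The gripper is above the handle, which shows at (325,301) in the side view and hasn't moved. I'll go down and grip.

step_arm(
  rows=[
    [[-1.5,-5,0],0],
    [[-1.5,-5,20],0],
    [[-1.5,-5,40],0],
    [[-1.5,-5,55],0],
    [[-1.5,-5,70],0],
    [[-1.5,-5,78],0],
    [[-1.5,-5,83],0],
    [[-1.5,-5,83],0],
    [[-1.5,-5,83],0],
  ],
)

```text
time: 3.95
ee_pos: [0.5462, -0.2451, 0.1072]
orientation: [0.123, 3.138, -0.001]
ft_force: [-0.2, -0.5, 0.0]
opening: 0.0855
```

step_arm(
  rows=[
    [[0,0,0],0],
    [[0,0,0],0],
    [[0,0,0],0],
    [[0,0,0],0],
    [[0,0,0],0],
    [[0,0,0],0],
    [[0,0,0],0],
    [[0,0,0],0],
  ],
  hand=255,
)

```text
time: 4.75
ee_pos: [0.5458, -0.2448, 0.1065]
orientation: [-0.123, -3.139, -0.0]
ft_force: [0.6, 0.8, 0.1]
opening: 0.0001
```

```bash
python3 - <<'E'
from h import *
o=get_obs();print(o["time"],o["ee_pos"],o["ft_force"],o["opening"])
for n in("top","side"):
    s=snapshot(n); cv2.imwrite(f"pics/{n}2.png",s["color"][...,::-1])
    for d in place_of(s,"handle_log")[:2]: print(n,d["conf"],w(d["point"],s))
    if n=="side": cv2.imwrite("pics/side2c.png",cv2.resize(s["color"][220:380,240:460,::-1],None,fx=3.5,fy=3.5))
E
```

```text
4.75 [ 0.54581467 -0.24484823  0.10654365] [0.56858697 0.76520013 0.14764316] 0.00010927421701947281
top 0.97 [ 0.54706673 -0.24337065  0.12029119]
side 0.78 [ 0.54837978 -0.24300335  0.12388333]
```

View pics/side2c.png

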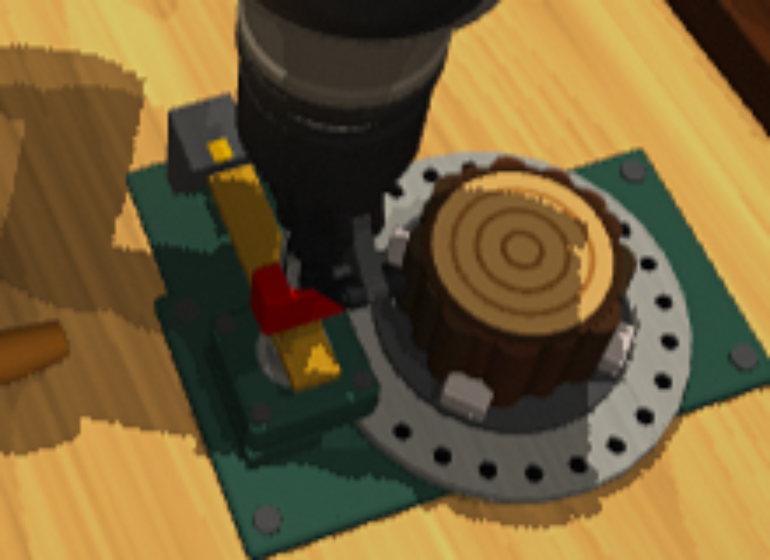

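The fingers shut completely (opening 0), so the grasp missed. I'll compare where the TCP should appear in the pictures with where it does.

```bash
python3 - <<'E'
from h import *
o=get_obs();print(o["joints"],o["orientation"])
R=cv2.Rodrigues(np.array(o["orientation"],float))[0];print(R.round(3))
for n in("top","side"):
    s=snapshot(n); f=5
    b=cv2.resize(s["color"][...,::-1],None,fx=f,fy=f,interpolation=cv2.INTER_CUBIC)
    for k,c in((0,(0,255,0)),(-.019,(255,255,0)),(-.073,(255,0,255)),(-.15,(255,255,255))):
        p=px(o["ee_pos"]+R[:,2]*k,s)[0]; print(n,p)
        cv2.circle(b,tuple(int(v*f+f/2) for v in p),5,c,-1)
    a=np.radians(-4.5);ex=np.array([np.cos(a),np.sin(a),0]);ey=np.array([-np.sin(a),np.cos(a),0])
    for z in (.104,.14):
        P=[np.array([.5456,-.2445,z])+ex*x+ey*y for x,y in((-.022,-.011),(.022,-.011),(.022,.011),(-.022,.011))]
        cv2.polylines(b,[(px(P,s)*f+f/2).astype(np.int32)],True,(0,255,255),1)
    u,v=(px([.5456,-.2445,.15],s)[0]*f).astype(int)
    cv2.imwrite(f"pics/z_{n}.png",b[v-300:v+250,u-380:u+380])
E
```

```text
[-5.49808076e-01  5.52353168e-01  1.43791709e+00  9.67006486e-05
  1.15134854e+00 -2.04219702e+00] [1.23191504e-01 3.13915600e+00 1.41104984e-04]
[[-0.997  0.078  0.   ]
 [ 0.078  0.997  0.   ]
 [-0.     0.    -1.   ]]
top [389.7765288  220.21873781]
top [391.99018264 219.2898271 ]
top [398.74281314 216.45623553]
top [409.74434467 211.83968692]
side [324.15003693 306.83876057]
side [324.9115289  301.68069008]
side [327.24001548 285.90836614]
side [331.05178875 260.08879588]
```

View pics/z_top.png

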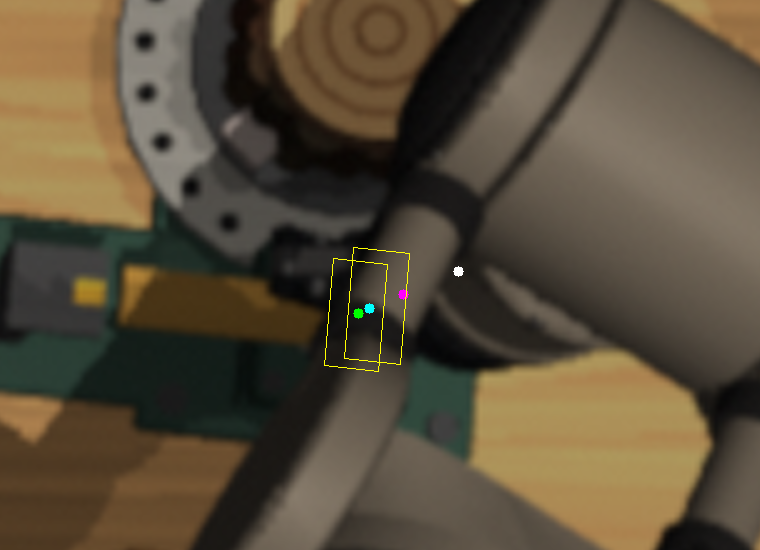

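View pics/z_side.png

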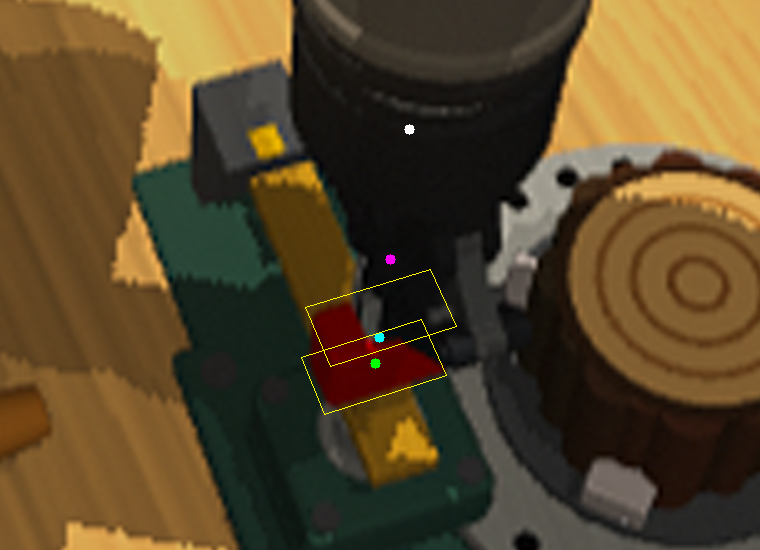

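The pictures disagree with the reported TCP. The shut fingertips appear about 25–30 mm to the +x side of the handle, so they closed beside it. I'll raise the arm and measure the real offset before doing anything else.

step_arm(
  rows=[
    [[0,0,-20],0],
    [[0,0,-45],0],
    [[0,0,-75],0],
    [[0,0,-75],0],
    [[0,0,-75],0],
  ],
)

```text
time: 5.55
ee_pos: [0.546, -0.245, 0.182]
orientation: [0.123, 3.138, -0.001]
ft_force: [-0.8, -0.6, 0.3]
opening: 0.0001
```

```bash
cat > zz.py <<'E'
from h import *
import sys
t=sys.argv[1]; o=get_obs();print(o["time"],o["ee_pos"],o["ft_force"],o["opening"])
R=cv2.Rodrigues(np.array(o["orientation"],float))[0]
for n in("top","side"):
    s=snapshot(n); f=4
    b=cv2.resize(s["color"][...,::-1],None,fx=f,fy=f,interpolation=cv2.INTER_CUBIC)
    b=cv2.convertScaleAbs(b,alpha=1.8,beta=15)
    for k,c in((0,(0,255,0)),(-.073,(255,0,255)),(-.15,(255,255,255))):
        q=px([o["ee_pos"]+R[:,2]*k,o["ee_pos"]+R[:,2]*k+R[:,1]*.02],s)
        q=[tuple(int(x) for x in p*f+f/2) for p in q]
        cv2.circle(b,q[0],4,c,-1);cv2.line(b,q[0],q[1],c,1)
    a=np.radians(-4.5);ex=np.array([np.cos(a),np.sin(a),0]);ey=np.array([-np.sin(a),np.cos(a),0])
    P=[np.array([.5456,-.2445,.14])+ex*x+ey*y for x,y in((-.022,-.011),(.022,-.011),(.022,.011),(-.022,.011))]
    cv2.polylines(b,[(px(P,s)*f+f/2).astype(np.int32)],True,(0,255,255),1)
    u,v=(px([.5456,-.2445,.17],s)[0]*f).astype(int)
    x0=max(0,u-390);y0=max(0,v-320); print(n,"crop origin",x0,y0,"scale",f)
    cv2.imwrite(f"pics/{t}_{n}.png",b[y0:y0+580,x0:x0+780])
    for d in place_of(s,"handle_log")[:1]: print(n,d["conf"],w(d["point"],s))
E
python3 zz.py a
```

```text
5.55 [ 0.54599835 -0.24495571  0.18197653] [-0.79655799 -0.58421548  0.25211875] 0.00011448778980019745
top crop origin 1199 548 scale 4
top 0.61 [ 0.54649017 -0.2471535   0.12190602]
side crop origin 916 834 scale 4
side 0.81 [ 0.54778431 -0.24242802  0.126278  ]
```

View pics/a_side.png

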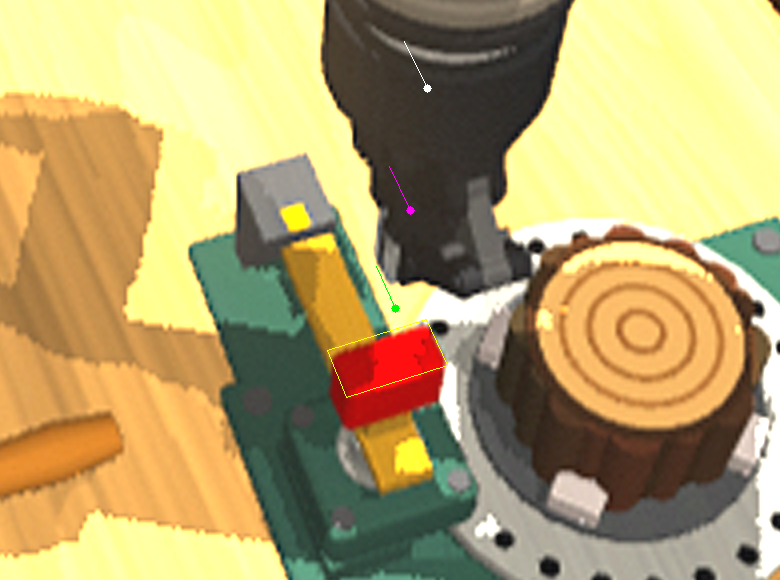

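View pics/a_top.png

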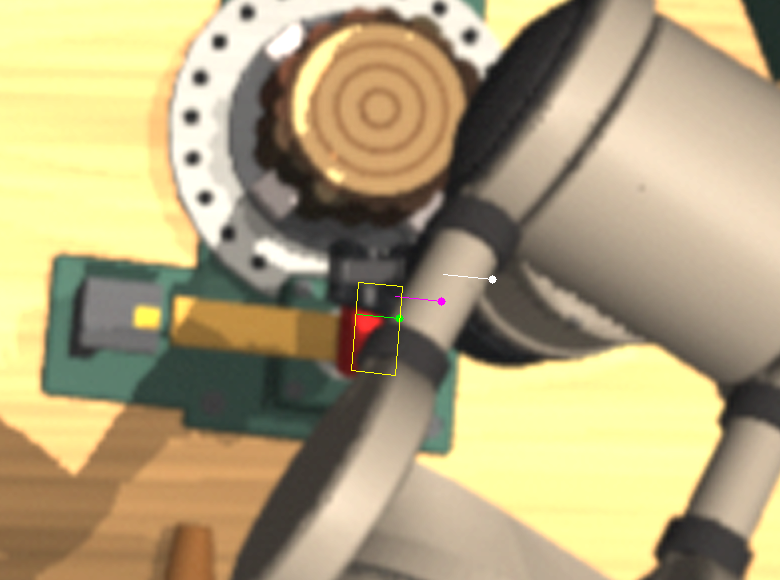

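In the side view the real tips are at about crop (455,290), while the reported TCP projects to (395,308). I'll open the hand here to see the actual jaw axis and centre.

step_arm(
  rows=[
    [[0,0,-20],0],
    [[0,0,-20],0],
    [[0,0,-20],0],
    [[0,0,-20],0],
    [[0,0,-20],0],
    [[0,0,-20],0],
  ],
  hand=0,
)

```text
time: 6.35
ee_pos: [0.5456, -0.2448, 0.2009]
orientation: [-0.123, -3.138, -0.001]
ft_force: [0.1, 0.4, 0.4]
opening: 0.0845
```

```bash
python3 zz.py b
```

```text
6.35 [ 0.54559709 -0.24475316  0.20093609] [0.06589632 0.36383882 0.39554151] 0.08452346643644097
top crop origin 1199 548 scale 4
top 0.65 [ 0.54548957 -0.24289713  0.12081876]
side crop origin 916 834 scale 4
side 0.79 [ 0.54797659 -0.24397577  0.12458463]
```

View pics/b_side.png

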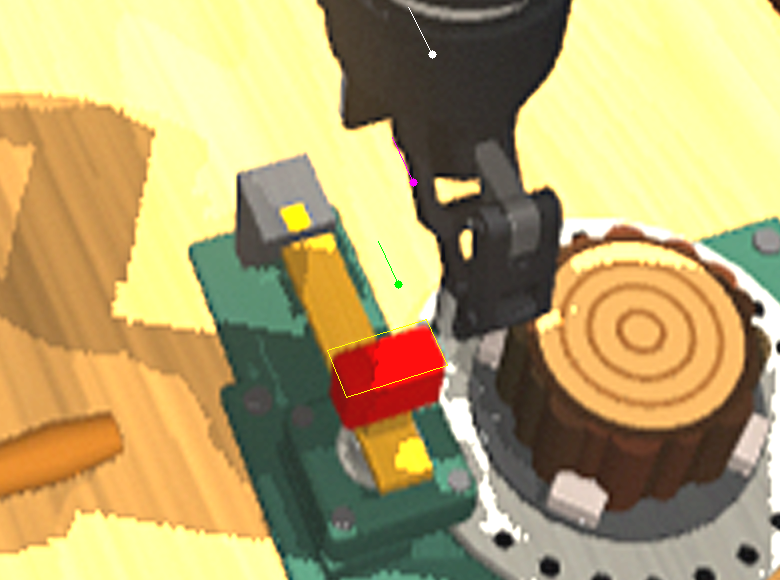

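View pics/b_top.png

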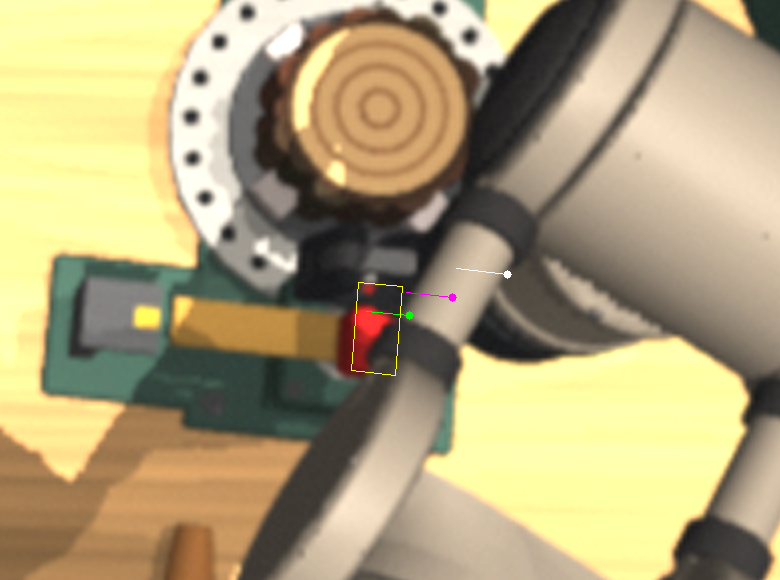

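```bash
cat > wf.py <<'E'
from h import *
def wire(t,dx=0,dy=0,dz=0,dyaw=0):
    o=get_obs(); R=cv2.Rodrigues(np.array(o["orientation"],float))[0]
    c,sn=np.cos(np.radians(dyaw)),np.sin(np.radians(dyaw)); R=np.array([[c,-sn,0],[sn,c,0],[0,0,1]])@R
    p0=o["ee_pos"]+[dx,dy,dz]
    for n in("top","side"):
        s=snapshot(n); f=4
        b=cv2.convertScaleAbs(cv2.resize(s["color"][...,::-1],None,fx=f,fy=f,interpolation=cv2.INTER_CUBIC),alpha=2.2,beta=20)
        def box(x0,x1,y0,y1,z0,z1,col):
            for z in(z0,z1):
                P=[p0+R@np.array([x,y,z]) for x,y in((x0,y0),(x1,y0),(x1,y1),(x0,y1))]
                cv2.polylines(b,[(px(P,s)*f+f/2).astype(np.int32)],True,col,1)
            for x in(x0,x1):
                for y in(y0,y1):
                    q=(px([p0+R@np.array([x,y,z]) for z in(z0,z1)],s)*f+f/2).astype(int); cv2.line(b,tuple(map(int,q[0])),tuple(map(int,q[1])),col,1)
        box(-.011,.011,.0425,.057,-.051,-.013,(0,255,0)); box(-.011,.011,-.057,-.0425,-.051,-.013,(255,0,255))
        box(-.038,.038,-.0425,.0425,-.12,-.073,(255,255,0))
        u,v=(px([.5456,-.2445,.19],s)[0]*f).astype(int); x0=max(0,u-390);y0=max(0,v-350)
        print(n,px([0,0,0],s),"cam",-cv2.Rodrigues(np.array(s["rvec"],float))[0].T@np.array(s["tvec"]).ravel())
        cv2.imwrite(f"pics/{t}_{n}.png",b[y0:y0+580,x0:x0+780])
if __name__=="__main__":
    import sys; wire(sys.argv[1],*map(float,sys.argv[2:]))
E
python3 wf.py c
```

```text
top [[262.47396242 479.00921883]] cam [4.36304435e-01 6.35224732e-04 1.15937134e+00]
side [[  2.85985613 327.72909913]] cam [ 0.33638452 -0.55495139  0.85655132]
```

View pics/c_side.png

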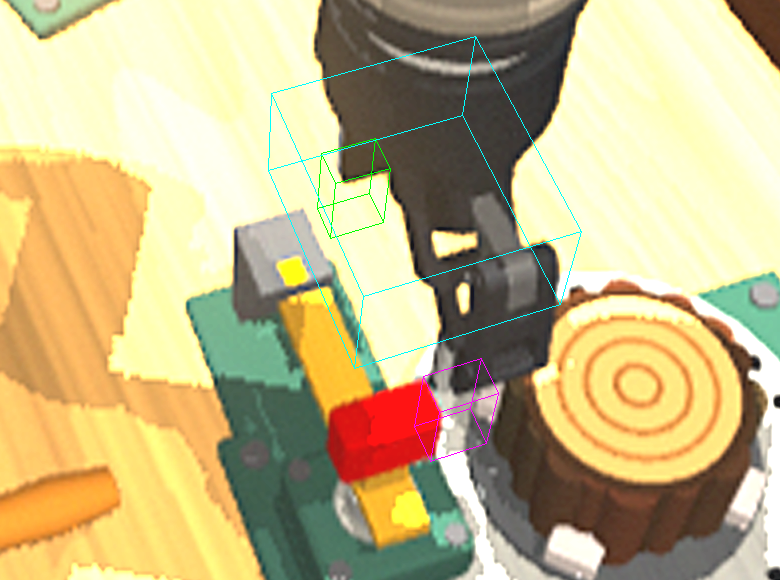

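View pics/c_top.png

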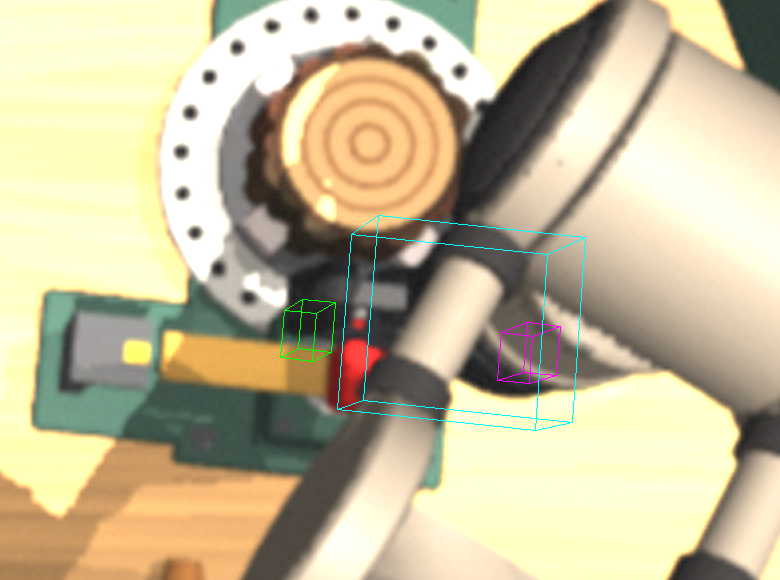

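The gripper in the pictures doesn't match the reported TCP. I need to know whether the error is fixed to the tool (a crooked mount) or to the world, so I'll shut the hand up here and spin it while watching the tips.

step_arm(
  rows=[
    [[0,0,0],8.5],
    [[0,0,0],17],
    [[0,0,0],25.5],
    [[0,0,0],34],
    [[0,0,0],42.5],
    [[0,0,0],51],
    [[0,0,0],59.5],
    [[0,0,0],68],
    [[0,0,0],76.5],
    [[0,0,0],85],
    [[0,0,0],90],
    [[0,0,0],90],
  ],
  hand=0,
)

```text
time: 7.85
ee_pos: [0.5458, -0.2449, 0.2016]
orientation: [2.308, 2.132, 0.0]
ft_force: [-0.4, -0.5, -0.3]
opening: 0.0854
```

```bash
python3 wf.py d; python3 -c "
from h import *
o=get_obs();print(o['time'],o['ee_pos'],o['orientation'],o['joints'])"
```

```text
top [[262.47396242 479.00921883]] cam [4.36304435e-01 6.35224732e-04 1.15937134e+00]
side [[  2.85985613 327.72909913]] cam [ 0.33638452 -0.55495139  0.85655132]
7.95 [ 0.54585613 -0.24486935  0.20160264] [2.30415270e+00 2.13545912e+00 2.03614023e-04] [-5.49805017e-01  4.73337291e-01  1.29926133e+00  1.14268197e-04
  1.36891319e+00 -4.73869720e-01]
```

View pics/d_side.png

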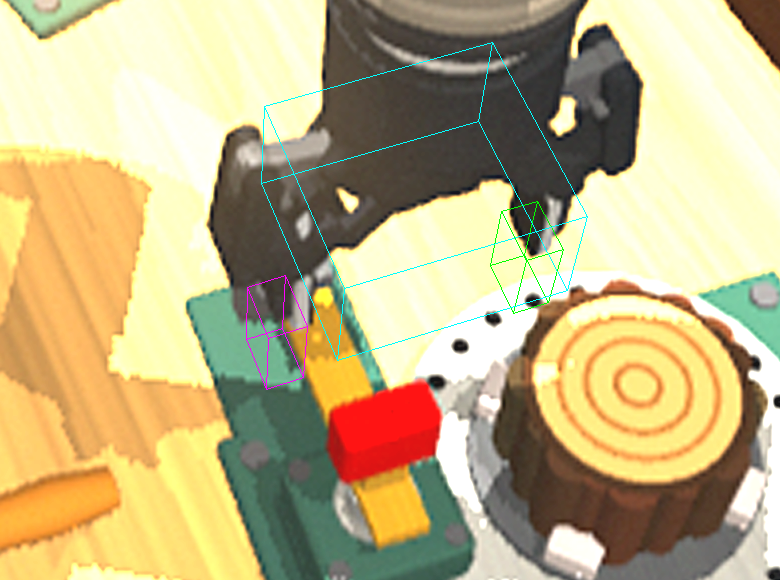

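View pics/d_top.png

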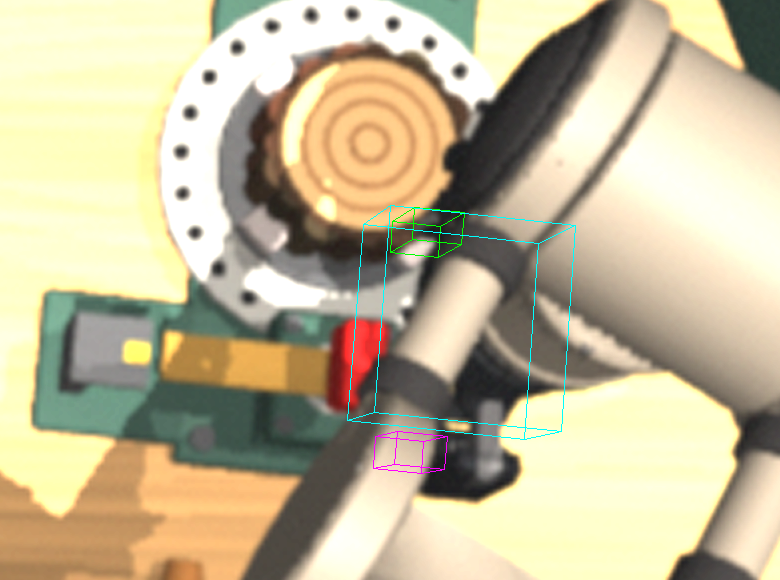

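With the hand turned, both fingers show clearly. In the side view their tips are near crop (265,320) and (535,255), and in the top view the -x finger is near (480,470). I'll triangulate that finger.

```bash
cat >> h.py <<'E'
def ray(u,v,s):
    R=cv2.Rodrigues(np.array(s["rvec"],float))[0];C=-R.T@np.array(s["tvec"]).ravel()
    d=R.T@np.linalg.inv(np.array(s["mtx"],float))@np.array([u,v,1]);return C,d/np.linalg.norm(d)
def tri(a,sa,b,sb):
    C1,d1=ray(*a,sa);C2,d2=ray(*b,sb)
    t=np.linalg.lstsq(np.c_[d1,-d2],C2-C1,rcond=None)[0]
    A,B=C1+d1*t[0],C2+d2*t[1];return (A+B)/2,np.linalg.norm(A-B)
E
python3 - <<'E'
from h import *
S={n:snapshot(n) for n in("top","side")}
def full(n,c):
    f=4;u,v=(px([.5456,-.2445,.19],S[n])[0]*f).astype(int);return ((c[0]+max(0,u-390)-2)/f,(c[1]+max(0,v-350)-2)/f)
for a,b in(((480,470),(250,240)),((490,495),(225,190)),((515,465),(255,140)),((440,495),(250,310))):
    p,e=tri(full("top",a),S["top"],full("side",b),S["side"]);print(p.round(3),round(e,4))
for n in S: cv2.imwrite(f"pics/e_{n}.png",S[n]["color"][...,::-1])
b=cv2.convertScaleAbs(S["top"]["color"][170:270,340:480,::-1],alpha=3,beta=30);cv2.imwrite("pics/e_topz.png",cv2.resize(b,None,fx=5.5,fy=5.5,interpolation=cv2.INTER_CUBIC))
b=cv2.convertScaleAbs(S["side"]["color"][180:330,240:420,::-1],alpha=3,beta=30);cv2.imwrite("pics/e_sidez.png",cv2.resize(b,None,fx=4,fy=4,interpolation=cv2.INTER_CUBIC))
E
```

```text
[ 0.483 -0.248  0.316] 0.0029
[ 0.474 -0.244  0.345] 0.001
[ 0.484 -0.246  0.369] 0.0003
[ 0.48  -0.246  0.268] 0.0068
```

View pics/e_topz.png

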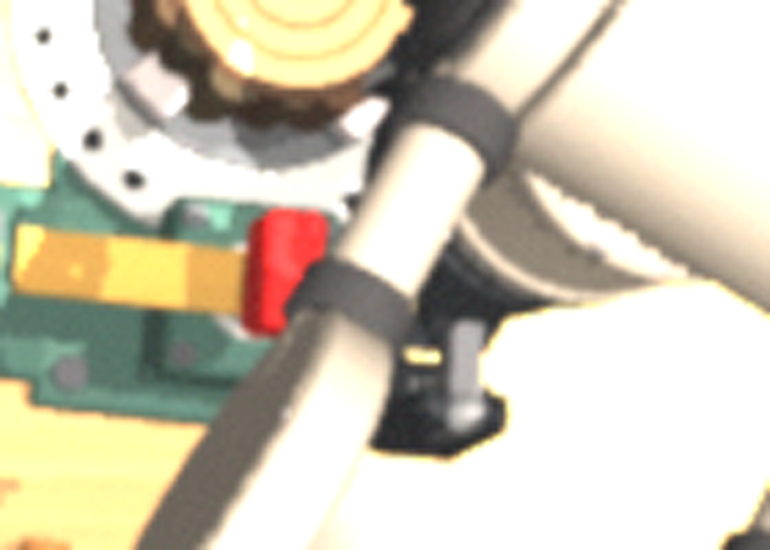

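View pics/e_sidez.png

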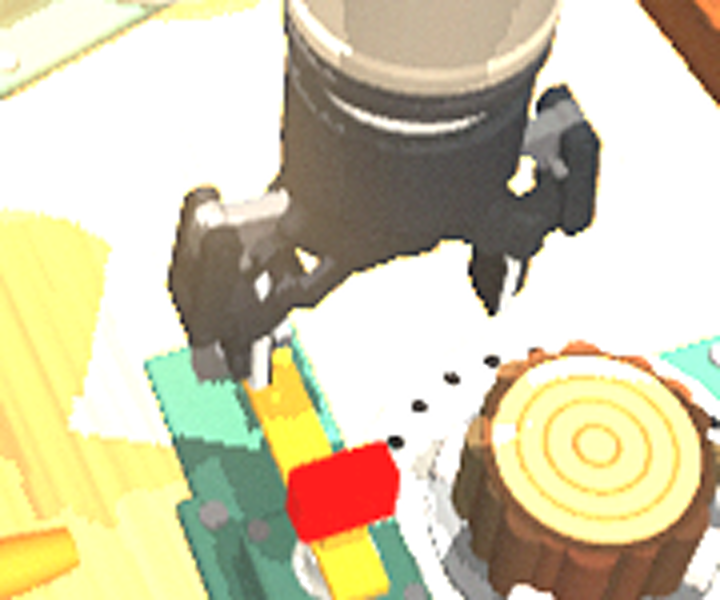

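View pics/e_side.png

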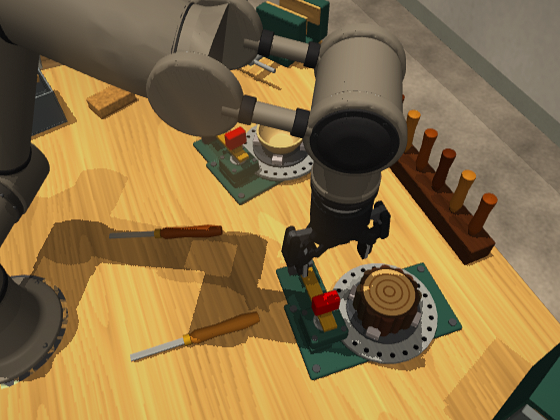

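The triangulated finger is at x≈0.483, y≈-0.246, with its tip around z≈0.27, where 0.214 was predicted. So x and y are right, but the tips sit about 50 mm higher than reported, and the first grasp closed above the handle. I'll test that by overlaying dz offsets.

```bash
python3 wf.py f 0 0 0.05 0; python3 wf.py g 0 0 0.06 0
```

```text
top [[262.47396242 479.00921883]] cam [4.36304435e-01 6.35224732e-04 1.15937134e+00]
side [[  2.85985613 327.72909913]] cam [ 0.33638452 -0.55495139  0.85655132]
top [[262.47396242 479.00921883]] cam [4.36304435e-01 6.35224732e-04 1.15937134e+00]
side [[  2.85985613 327.72909913]] cam [ 0.33638452 -0.55495139  0.85655132]
```

View pics/f_side.png

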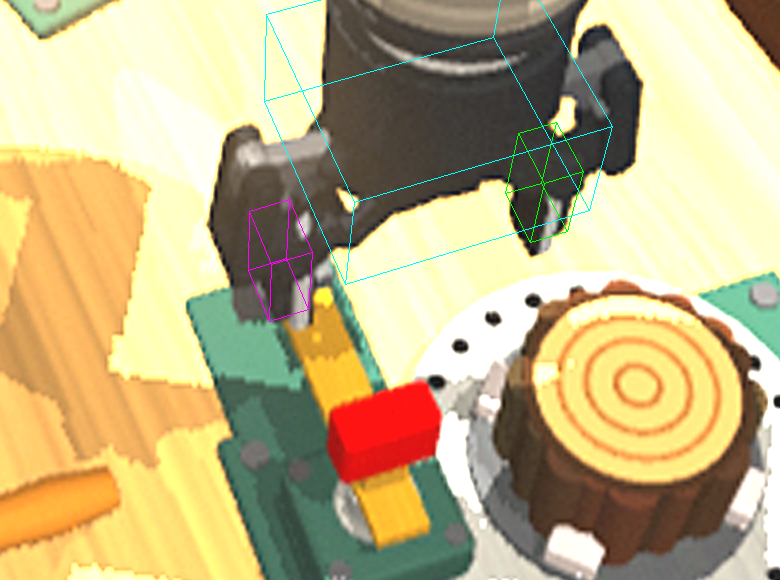

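View pics/f_top.png

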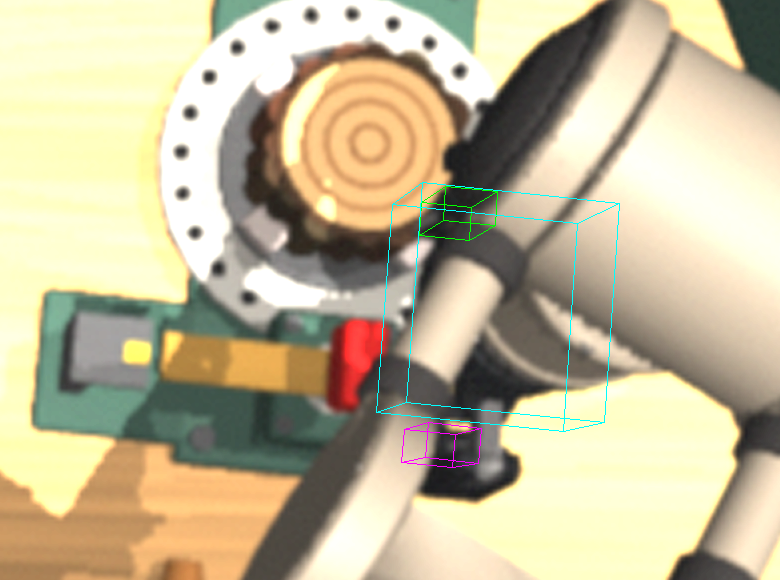

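An offset of about 45–50 mm up fits both tips. I'll turn back, then descend in stages to the corrected height: TCP reading about 0.06 m for a true 0.107 m.

step_arm(
  rows=[
    [[0,0,0],-8.5],
    [[0,0,0],-17],
    [[0,0,0],-25.5],
    [[0,0,0],-34],
    [[0,0,0],-42.5],
    [[0,0,0],-51],
    [[0,0,0],-59.5],
    [[0,0,0],-68],
    [[0,0,20],-76.5],
    [[0,0,40],-85],
    [[0,0,60],-90],
    [[0,0,60],-90],
  ],
)

```text
time: 9.45
ee_pos: [0.5443, -0.2439, 0.1388]
orientation: [-0.121, -3.134, -0.005]
ft_force: [-0.2, -0.1, -0.2]
opening: 0.0855
```

step_arm(
  rows=[
    [[0,0,20],0],
    [[0,0,40],0],
    [[0,0,60],0],
    [[0,0,70],0],
    [[0,0,75],0],
    [[0,0,75],0],
    [[0,0,75],0],
  ],
)

```text
time: 10.15
ee_pos: [0.5465, -0.2452, 0.0677]
orientation: [0.124, 3.138, -0.001]
ft_force: [-0.2, -0.4, 0.1]
opening: 0.0852
```

```bash
python3 wf.py i 0 0 0.047 0; python3 -c "
from h import *
o=get_obs();print(o['time'],o['ee_pos'],o['ft_force'],to([.5456,-.2435,.06],-4.5))"
```

```text
top [[262.47396242 479.00921883]] cam [4.36304435e-01 6.35224732e-04 1.15937134e+00]
side [[  2.85985613 327.72909913]] cam [ 0.33638452 -0.55495139  0.85655132]
10.25 [ 0.54640771 -0.24518173  0.06762176] [-0.72720392  0.41909191 -1.06161056] (array([0.9, 1.6, 7.6]), 'tool turn', np.float64(-0.01), 'tilt z', array([ 1.5e-03, -8.0e-04, -1.0e+00]))
```

View pics/i_side.png

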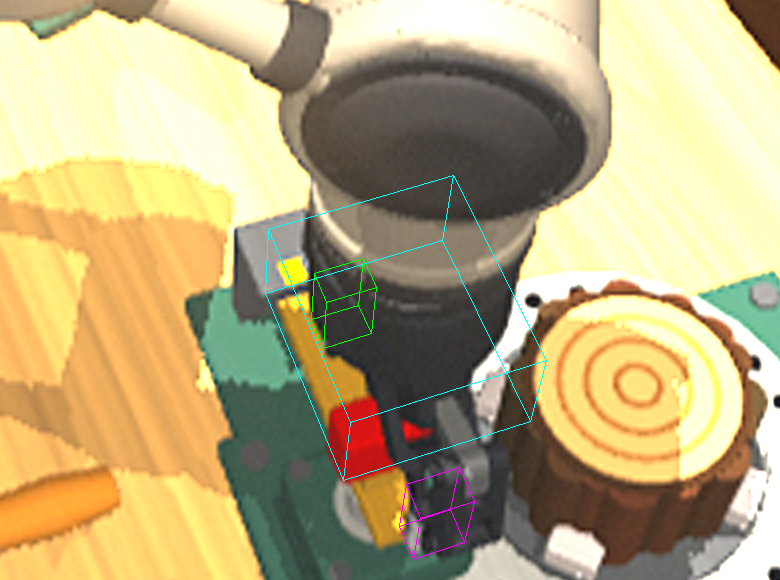

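View pics/i_top.png

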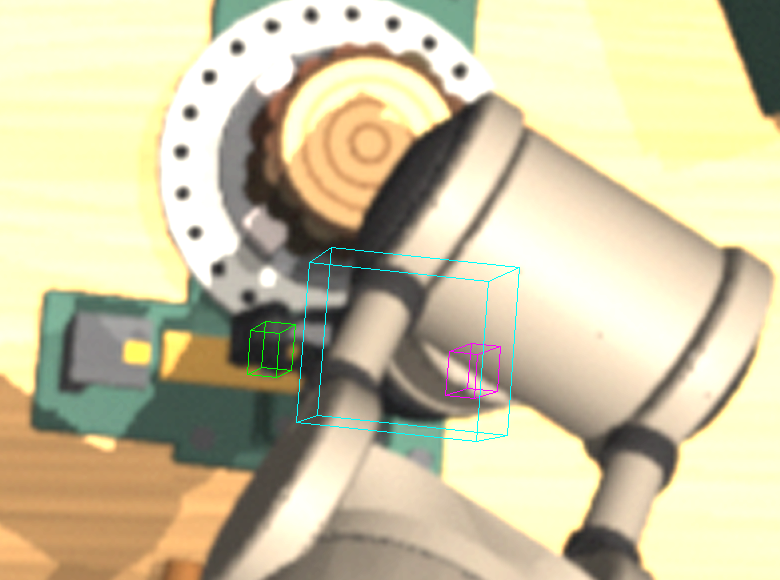

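The handle (side crop around (355,440)) now sits between the fingers, which look about 5 mm toward +x. I'll trim that, drop 5 mm and grip.

step_arm(
  rows=[
    [[5,1,3],0],
    [[5,1,5],0],
    [[5,1,5],0],
  ],
)

```text
time: 10.55
ee_pos: [0.5406, -0.2433, 0.0614]
orientation: [-0.123, -3.139, -0.001]
ft_force: [-0.1, 0.4, 0.5]
opening: 0.0853
```

step_arm(
  rows=[
    [[0,0,0],0],
    [[0,0,0],0],
    [[0,0,0],0],
    [[0,0,0],0],
    [[0,0,0],0],
    [[0,0,0],0],
    [[0,0,0],0],
  ],
  hand=255,
)

```text
time: 11.25
ee_pos: [0.541, -0.2435, 0.0617]
orientation: [0.123, 3.139, 0.0]
ft_force: [-0.8, 0.8, 1.3]
opening: 0.0214
```

```bash
python3 zz.py j
```

```text
11.25 [ 0.54098584 -0.24348104  0.06171215] [-0.78737669  0.81669403  1.32181672] 0.021354862774058594
top crop origin 1199 548 scale 4
side crop origin 916 834 scale 4
side 0.9 [ 0.54241672 -0.24559297  0.12559089]
```

View pics/j_side.png

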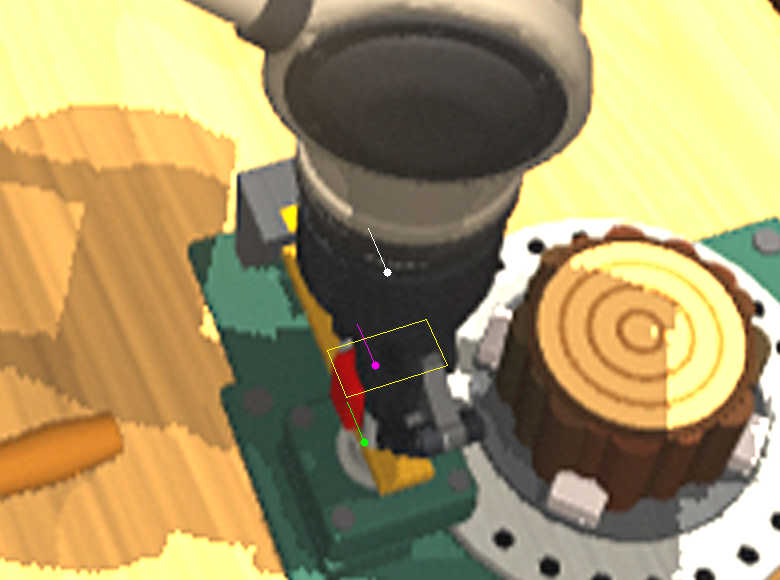

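The grip reads 21.4 mm, which matches the 22 mm handle. Pressing down now.

step_arm(
  rows=[
    [[0,0,3],0],
    [[0,0,6],0],
    [[0,0,9],0],
    [[0,0,12],0],
    [[0,0,14],0],
    [[0,0,16],0],
    [[0,0,16],0],
    [[0,0,16],0],
  ],
)

```text
time: 12.25
ee_pos: [0.5411, -0.2437, 0.0466]
orientation: [0.123, 3.138, -0.001]
ft_force: [-2.4, 0.7, 9.1]
opening: 0.0213
```

9.1 N matches about 15 mm of travel on the spring. One more millimetre down, then slide along +y (tool +y).

step_arm(
  rows=[
    [[0,0,1],0],
    [[0,3,1],0],
    [[0,6,1],0],
    [[0,9,1],0],
    [[0,12,1],0],
    [[0,15,1],0],
    [[0,18,1],0],
    [[0,21,1],0],
    [[0,24,1],0],
    [[0,27,1],0],
    [[0,28,1],0],
    [[0,28,1],0],
  ],
)

```text
time: 13.45
ee_pos: [0.5434, -0.2162, 0.0458]
orientation: [0.123, 3.138, -0.002]
ft_force: [-3.2, -0.5, 9.6]
opening: 0.021
```

```bash
python3 zz.py k
```

```text
13.45 [ 0.54335077 -0.21621802  0.04582269] [-3.21950893 -0.47191569  9.57559824] 0.020976499138695197
top crop origin 1199 548 scale 4
side crop origin 916 834 scale 4
side 0.57 [ 0.54721825 -0.21758918  0.10803433]
```

View pics/k_side.png

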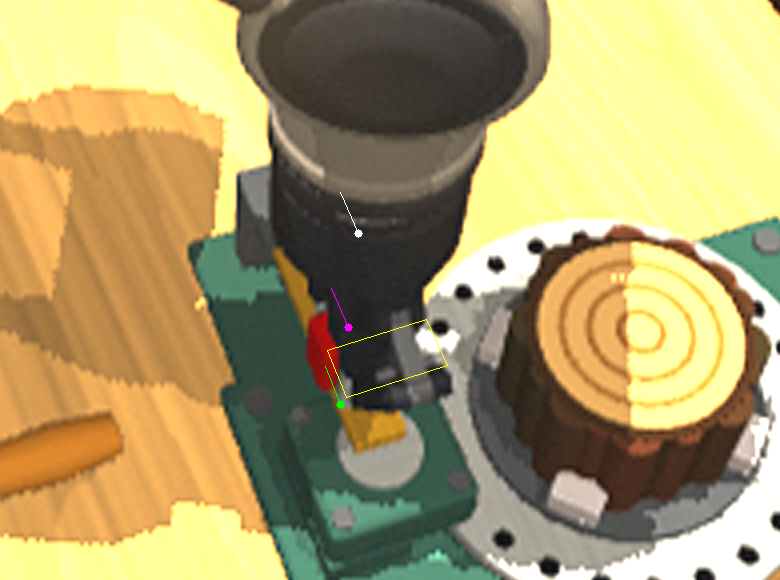

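View pics/k_top.png

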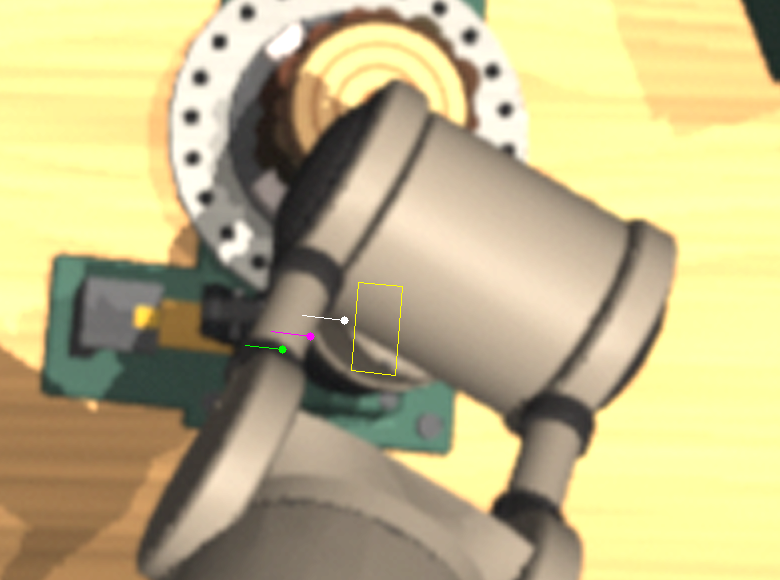

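The keeper has moved 27.5 mm, and in the top view the brass reaches under the catch at about (155,315). I'll ease up until the catch carries the load, then release.

step_arm(
  rows=[
    [[0,0,-1],0],
    [[0,0,-2],0],
    [[0,0,-3],0],
    [[0,0,-4],0],
    [[0,0,-4],0],
  ],
)

```text
time: 14.15
ee_pos: [0.5433, -0.2162, 0.0497]
orientation: [0.123, 3.138, -0.002]
ft_force: [-2.6, -0.2, 10.2]
opening: 0.0214
```

step_arm(
  rows=[
    [[0,0,0],0],
    [[0,0,0],0],
    [[0,0,0],0],
    [[0,0,0],0],
    [[0,0,0],0],
    [[0,0,0],0],
    [[0,0,0],0],
  ],
  hand=0,
)

```text
time: 14.85
ee_pos: [0.5431, -0.2155, 0.0485]
orientation: [-0.123, -3.139, -0.0]
ft_force: [-0.2, 1.4, 0.3]
opening: 0.0853
```

step_arm(
  rows=[
    [[0,0,-15],0],
    [[0,0,-35],0],
    [[0,0,-60],0],
    [[0,0,-100],0],
    [[0,0,-130],0],
    [[40,0,-140],0],
    [[80,0,-140],0],
    [[120,0,-140],0],
    [[150,0,-140],0],
    [[150,0,-140],0],
    [[150,0,-140],0],
  ],
)

```text
time: 15.95
ee_pos: [0.3938, -0.2041, 0.1892]
orientation: [0.125, 3.138, -0.001]
ft_force: [0.6, -0.1, -0.2]
opening: 0.0853
```

```bash
python3 - <<'E'
from h import *
o=get_obs();print(o["time"],o["ee_pos"],o["ft_force"],o["opening"])
for n in("top","side"):
    s=snapshot(n); cv2.imwrite(f"pics/{n}9.png",s["color"][...,::-1])
    for q in("handle_log","handle_bowl"):
        for d in place_of(s,q)[:2]: print(n,q,d["conf"],w(d["point"],s).round(4))
    u,v=px([.55,-.2,.1],s)[0].astype(int)
    cv2.imwrite(f"pics/{n}9z.png",cv2.convertScaleAbs(cv2.resize(s["color"][v-55:v+55,u-75:u+75,::-1],None,fx=5,fy=5,interpolation=cv2.INTER_CUBIC),alpha=1.6))
E
```

```text
15.95 [ 0.39376066 -0.20412828  0.18915849] [ 0.61229178 -0.10875755 -0.20516407] 0.0853329044716485
top handle_log 0.92 [ 0.5481 -0.2207  0.1127]
top handle_bowl 0.81 [0.5407 0.1845 0.1251]
side handle_log 0.77 [ 0.5478 -0.2191  0.1165]
side handle_bowl 0.57 [0.5396 0.1854 0.1227]
```

View pics/side9z.png

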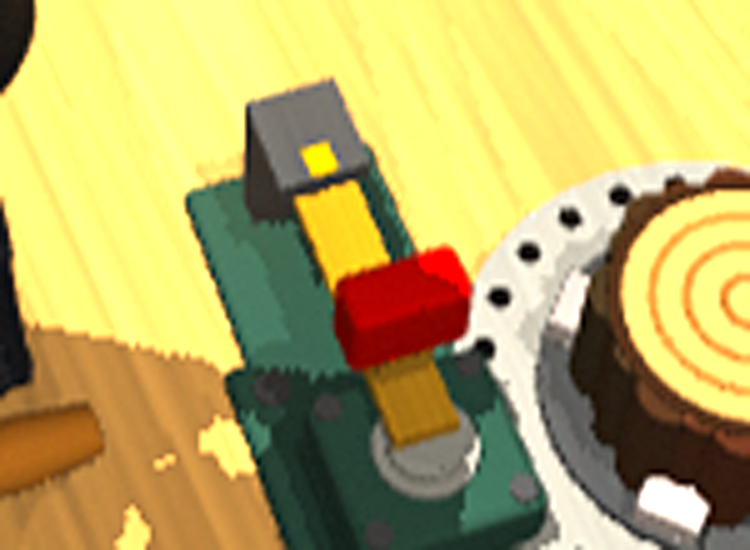

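View pics/top9z.png

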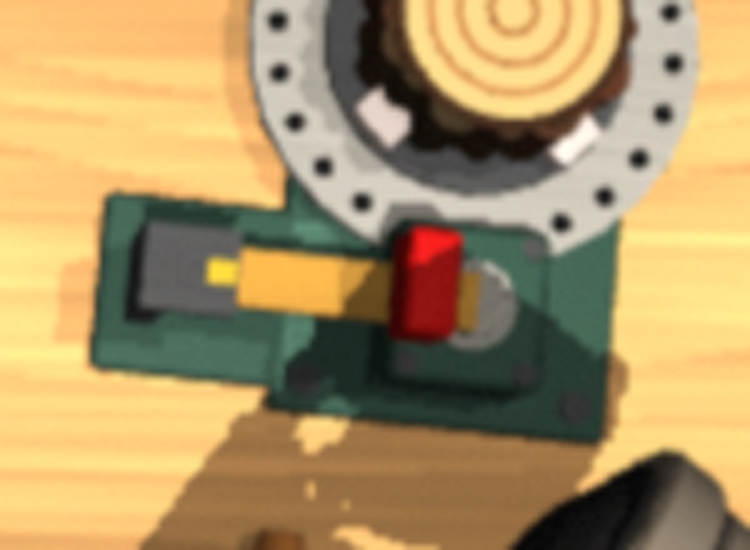

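The keeper sits flush under the catch, at top crop (240,275) and side crop (330,190), and the plunger stays down. I'll check the slide and depth with an overlay fit before handing in.

```bash
python3 - <<'E'
from h import *
import itertools
# fit of red handle: silhouette comparison in both views, before (pics/top0, side0) and after
def mask(im): 
    im=im.astype(int); m=(im[...,2]>70)&(im[...,2]>3.0*im[...,1])&(im[...,2]>3*im[...,0]); return m
a=np.radians(-4.5);ex=np.array([np.cos(a),np.sin(a),0]);ey=np.array([-np.sin(a),np.cos(a),0])
S={n:snapshot(n) for n in("top","side")}
def fit(files,c0):
    M={}
    for n in files:
        m=mask(cv2.imread(files[n])); u,v=px([.548,-.23,.12],S[n])[0].astype(int)
        k=np.zeros_like(m);k[v-22:v+22,u-28:u+28]=1; M[n]=cv2.resize((m&k).astype(np.uint8)*255,None,fx=4,fy=4,interpolation=cv2.INTER_LINEAR)>127
    def cost(p):
        c=0
        for n in M:
            P=[c0+ex*p[0]+ey*p[1]+np.array([0,0,p[2]])+ex*x+ey*y+np.array([0,0,z]) for x in(-.022,.022) for y in(-.011,.011) for z in(-.018,.018)]
            h=cv2.convexHull(((px(P,S[n])+.5)*4).astype(np.float32)).round().astype(np.int32)
            r=np.zeros(M[n].shape,np.uint8);cv2.fillConvexPoly(r,h,1);c+=(r.astype(bool)^M[n]).sum()
        return c
    p=np.zeros(3)
    for st in(.004,.002,.001,.0005):
        for _ in range(8):
            q=min((p+np.array(d)*st for d in itertools.product((-1,0,1),repeat=3)),key=cost)
            if np.allclose(q,p):break
            p=q
    return p,cost(p),[int(M[n].sum()) for n in M]
c0=np.array([.5455,-.2445,.122])
print("before",fit({n:f"pics/{n}0.png" for n in S},c0))
print("after",fit({n:f"pics/{n}9.png" for n in S},c0+ey*.025-[0,0,.01]),"(+25,-10 base)")
E
```

```text
before (array([ 0.0045,  0.001 , -0.0055]), np.int64(7019), [3564, 5036])
after (array([ 0.003 ,  0.0025, -0.007 ]), np.int64(4391), [3164, 7212]) (+25,-10 base)
```

```bash
python3 -c "
from workcell import *
print(finish_job())"
```

```text
the job is handed in; nothing more can be done
None
```

The log turntable is locked: its keeper is under the catch, and the plunger stayed down after I let go. I handed the job in at about 16 s of the 29 s allowed; no verdict was reported.

**What I did:** I gripped the red handle by the log and pressed it down about 15–16 mm with the keeper still clear. I then slid it about 27 mm along handle +y, eased up and let go. The arm was then raised and moved back clear, touching nothing.

**Last checks:**
- **Slide:** a before-and-after fit of the handle in both cameras gives about 26.5 mm. The network points give about 25 mm. At least 20 mm was needed.
- **Plunger depth:** the same fit gives about 11.5 mm held down, close to the 12 mm expected. The network points were noisier, giving about 7–10 mm. At least 9.5 mm was needed.
- **Pictures:** both views show the brass keeper under the catch.
- **Bowl lock:** I never touched it. Its handle reads within 1–4 mm of where it started, which is within the error of the measurement.

**What failed or disagreed:**
- **First grasp:** the fingers closed above the handle, because the real fingertips were about 47 mm higher than the reported tool position. I found this by triangulating an open finger from the two cameras, corrected the height and gripped again.
- **Force while easing up:** I expected it to fall as the catch took the load, but it stayed at about 10 N until I opened the hand. I don't have an explanation for that.

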